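# Shut and lock the packing machine's access panel

## Robot

A 6-joint arm with a two-finger parallel gripper is mounted at the origin on the work surface. World frame = base frame: x ahead of the robot, y to its left, z up, the work surface at z = 0. Lengths are in mm, angles in rad, forces in N, time in s.
With the tool pointing down it reaches from about 300 to 775 mm from the base axis. Payload 14.6 kg.
Tool frame: the origin (TCP) lies midway between the tips of the shut fingers; the grasp point (between the pads) lies 19 mm behind it; x points along the fingers, z is the direction in which the jaws open and shut, and the axes are right-handed (so a half turn about x gives the same grasp; the last joint's range is limited). The gripper opens to 94 mm and grips with 3 to 60 N. Pads are 16 mm wide; open, the fingers measure 119 mm over their backs; the gripper's body (75 mm by 177 mm) begins 78 mm behind the grasp point.
Start: joints at [-1.179, 0.3, 1.521, -0, 1.321, -0.067], TCP at [243.572, -493.115, 205.446] pointing down, gripper open.
Joint ranges: [-3.03, 3.03], [-0.79, 2.21], [0.23, 2.52], [-1.04, 4.18], [0, 3.07], [-2.55, 2.55]. Speed limits (rad/s): [2.22, 2.22, 2.57, 3.14, 3.14, 3.14].

## Interface

Orientations are given as [roll, pitch, yaw] about the fixed x, y, z axes, in that order (R = Rz(yaw) Ry(pitch) Rx(roll)).
In Python, from cell import * gives the robot as it stands.
- The arm moves only by the tool play_rows, never from a script. Its argument "motion" is one flat list of numbers, 7 for each row, row after row: the turn, a rotation vector about the tool's x, y, z in rad, then the shift along the tool's x, y, z in m, then the closure, from -1 (fully open) to 1 (shut), so that 0 is half open. In form: [rx, ry, rz, x, y, z, fingers, rx, ry, rz, x, y, z, fingers, ...]. A call has 1 to 20 rows; each row shifts and turns the pose as measured when the row begins, along the tool's axes as they then stand; what a row does not reach is not made up. A row lasts 1/10 s, in which the tool goes at most 50 mm and 8.59 degrees, less where a joint would pass 70% of its speed; a pose out of reach is approached as far as the arm can. A call with a gripper value outside its range is refused whole. The fingers move at their own pace and stop on an object; "newtons" is the grip in N (left out, the last holds). Time passes only in rows, so rows that do not move let the fingers close. It gives the time, the measured TCP pose, the force and the opening at its end, in the units of the state.
- read_state(): the state, without advancing time (a new reading comes with each control period).
- camera(name): name is "side" or "top" or "wrist"; returns (picture, depth): 400x640x3 uint8, blue, green, red; 400x640 float32, mm along the optical axis (not along the pixel's ray), 0 where there is no reading.
- camera_params(name): a dict with "fx", "fy", "cx", "cy" (pixels), "T" (4x4, takes a point from camera to world coordinates). Camera axes: x right, y down, z forward; pixel columns grow to the right and rows downward; lengths in mm; the calibration is good to about 2 mm. A picture is of the moment at which its call begins: read the wrist's pose just before it. camera_params takes no time and is no camera call; for the wrist camera it gives the pose at the moment of the call.
- sign_off(): hands the job in, once; it reports no verdict.
Trained networks look in the newest picture that a camera, given by its name, has taken for a name from the list of things; names that differ only in an ending like _2 or _b are one class to them, and where a whole thing is asked for, a point or a joint stands for the part that bears it (a point fixed in the world has none). Each returns a list of dicts, best first, with "conf" (0 to 1); they miss things now and then, are a little off and sometimes report something else, mostly with a low value. They report only what shows in the picture. A call takes as long as a camera call.
- masks_of(camera, name): "region" (400x640 bool, what is visible of it).
- place_of(camera, name): "at" ([x, y, z] in mm, in the coordinates of the camera as it stood for that picture, good to about 4 mm: a listed point, or the origin of a listed thing).
The state is a dict: "clock": time; "joints": joint angles; "qd": joint speeds; "effort": joint torques, N m; "eef_pos": TCP position; "eef_rot": TCP orientation; "wrist_force": force on the tool from outside, world axes, zero at the start; "moment": the same for the moment, N m; "finger_gap": finger opening in mm.
Only numpy, scipy, OpenCV 4.12 (cv2) and the standard library are available. Lean on these libraries where they do the work, as an engineer would, in place of code of your own. Each camera call takes 0.05 s, during which the arm holds its last target.

## Task

The blue access panel on top of the pharmacy's packing machine has been left ajar with its fastener undone. Push the panel down with a fingertip until it is fully shut, then set a fingertip in the slot of the round orange fastener and turn it clockwise, all the way to its stop, so that the panel is locked. Work by touch only: do not lift, knock or shift the bottles and the carton.

Things in the scene. Friction and masses are not known exactly. Their poses are not given: they have to be found in the camera images.
- machine: Low benchtop packing machine, fixed. Origin on the bench under the centre of its white bay, 270 (x) x 260 (y) x 90 mm high; x points away from the outlet side (which faces the robot, give or take the yaw), y left, z up. A grey control deck, also 90 mm high, adjoins at y = +130 to +250 mm. The bay's open top is covered by the blue panel.
- panel (a joint): Angle of the blue access panel, rad: 0 = shut, flush on the bay's top; larger = raised (its near edge, on the outlet side, lifts). It starts ajar. The hinge is stiff: the panel stays about where it is left, takes about 2 N at the near edge to push down, and comes to a hard stop at 0.
- panel_hinge (a point): Middle of the panel's hinge line, which runs along the machine's y at 90 mm height, 131 mm in +x of the machine's origin (far side), on the panel's underside. The panel is 255 mm long (from the hinge towards the machine's -x), 256 wide, 8 thick. Axes turn with the panel: x away from the near edge, y along the hinge, z out of the upper face.
- push_pad (a point): Centre of the yellow patch, 34 x 44 mm, on the panel's upper face in its near right corner: 225 mm from the hinge, 94 mm to the right (-y) of the panel's middle, 8 mm above its underside. A clear place to push the panel shut. Turns with the panel; 98 mm above the bench when shut.
- fastener (a joint): Angle of the orange quarter-turn fastener, rad: 0 = undone, slot parallel to the hinge, ends at the red marks; grows clockwise seen from above; pi/2 = hard stop, locked, slot pointing at the green mark. Starts at 0 to 0.3. Takes 0.12 N m (friction; stays where left). Its cam tongue swings under a lip of the bay and holds the shut panel down; turned with the panel up, it keeps it from shutting.
- slot (a point): On the fastener's axis, level with its upper face, 183 mm from the hinge, mid-panel. The fastener is a disc 100 mm across standing 17 mm above the panel, cut right across its diameter by a straight slot 34 mm wide, 14 mm deep, open at both ends; y runs along the slot, x across it, z out of the face. Panel shut: point 115 mm above the bench, slot floor 101 mm.
- white_bottle: Bystander: white pill jar, 44 mm diameter, 75 mm tall, loose on the machine's grey deck. Origin at the centre of its foot, z up.
- amber_bottle: Bystander: amber pill jar with a white cap, 44 mm diameter, 80 mm tall, loose on the bench to the right of the machine. Origin at the centre of its foot, z up.
- carton: Bystander: white and green carton, 50 x 100 x 30 mm high, loose on the bench to the right of the machine. Origin at the centre of its underside, z up.

How it is judged:
By the outcome, as a careful person would: the job done as asked, in the order asked, and still so for the second after the job is handed in, with the robot touching nothing.
It also fails if it takes over 45 s, if anything falls off the work surface, if the arm or the gripper's body presses on something with over 40 N, if the wrist force passes 120 N, or if a joint passes its speed limit or range.

## Working session

There is one attempt and no reset: what is moved stays moved. The work goes in short steps, Python scripts to look and compute and a tool call to move; the robot and the scene stay as the last step left them, time stands still between calls to the robot, and variables do not carry over. Pictures are saved under pics/ and viewed, and the job is handed in when it is done.

Besides the shell and the picture viewer there is one more tool, called after "Request:" by a JSON object that holds its "method" and its "body". play_rows: Moves the arm, as the interface text tells. Its arguments: {"type":"object","properties":{"motion":{"type":"array","items":{"type":"number"}},"newtons":{"type":"number"}},"required":["motion"]}

```bash
ls; mkdir -p pics
python3 - <<'E'
from cell import *
import cv2, numpy as np
s=read_state(); print(s)
for c in ["top","side"]:
    im,d=camera(c); cv2.imwrite(f"pics/{c}0.png",im)
    P=camera_params(c); T=np.array(P["T"]); print(c,P["fx"],P["cx"],P["cy"],T.round(3).tolist())
    for n in ["machine","panel_hinge","push_pad","slot","white_bottle","amber_bottle","carton"]:
        for r in place_of(c,n)[:2]:
            print(n,round(r["conf"],2),(T@np.append(r["at"],1))[:3].round(1))
print(read_state()["clock"])
E
```

```text
pics
{'clock': 0.0, 'joints': array([-1.17860104e+00,  3.00464456e-01,  1.52159615e+00, -4.38979112e-05,
        1.32070684e+00, -6.66102016e-02]), 'qd': array([ 8.79830102e-05, -3.13256094e-03, -9.83518839e-04,  5.17128474e-04,
       -1.07030791e-03, -5.41901589e-04]), 'effort': array([-2.34401843e-03, -5.31807911e+01, -3.52739060e+01,  7.07944552e-02,
        2.43287394e-02, -1.14929412e-04]), 'eef_pos': array([ 243.46039258, -492.87716102,  204.88360625]), 'eef_rot': array([3.11115992, 1.56962077, 1.99917997]), 'wrist_force': array([-0.80336277, -0.01186832,  0.42480902]), 'moment': array([-0.02731122, -0.01872535, -0.02608541]), 'finger_gap': 94.32404163288734}
top 477.6719565473684 326.1577894734094 205.12287110617237 [[0.028, -0.996, 0.083, 543.33], [-0.999, -0.031, -0.029, 29.086], [0.031, -0.082, -0.996, 1220.836], [0.0, 0.0, 0.0, 1.0]]
machine 0.71 [594.  -88.9   1.3]
panel_hinge 0.87 [725.3 -87.7  87.9]
push_pad 0.85 [ 523.  -184.   175.9]
push_pad 0.43 [567.6 -93.  180.7]
slot 0.63 [566.2 -93.7 181.1]
white_bottle 0.65 [674.3 132.2  89.9]
amber_bottle 0.57 [ 5.484e+02 -3.207e+02  5.000e-01]
carton 0.97 [ 659.2 -321.4   -2.1]
side 486.9415334300029 314.4951675211821 196.70935950829562 [[0.957, -0.15, 0.249, 398.811], [-0.29, -0.466, 0.836, -742.053], [-0.01, -0.872, -0.49, 549.718], [0.0, 0.0, 0.0, 1.0]]
machine 0.57 [597.6 -89.    0.7]
panel_hinge 0.98 [725.7 -78.1  88.8]
push_pad 0.57 [ 526.9 -189.6  177.7]
slot 0.55 [562.8 -87.4 179.9]
white_bottle 0.91 [674.5 129.5  87.3]
amber_bottle 0.75 [ 545.3 -320.8   -0.9]
carton 0.57 [ 6.631e+02 -3.154e+02 -2.000e-01]
0.8
```

View pics/top0.png

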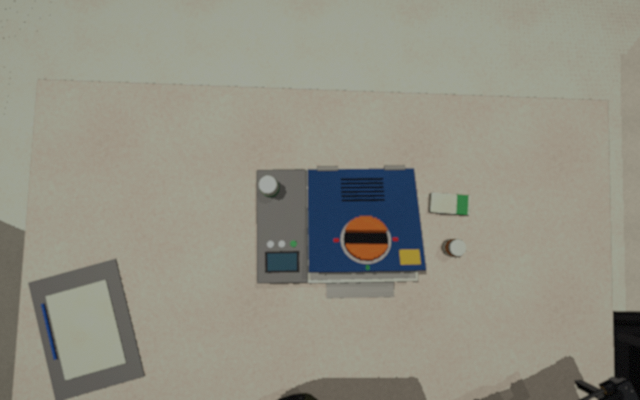

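View pics/side0.png

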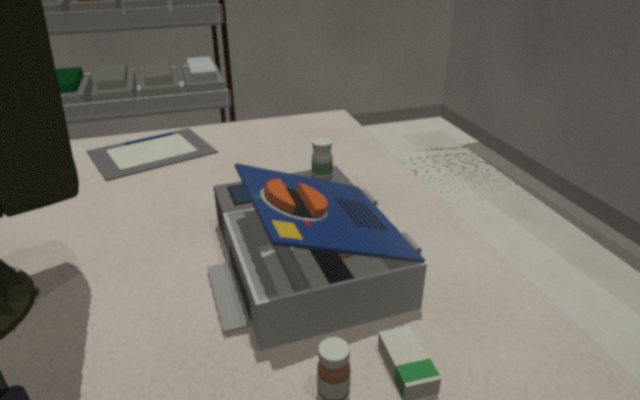

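```bash
cat > h.py <<'E'
from cell import *
import cv2, numpy as np
from scipy.spatial.transform import Rotation as Ro
def Rm(s): return Ro.from_euler("xyz",s["eef_rot"]).as_matrix()
def cloud(c,d):
    P=camera_params(c); v,u=np.mgrid[0:400,0:640]
    p=np.stack([(u-P["cx"])/P["fx"]*d,(v-P["cy"])/P["fy"]*d,d],-1)
    T=np.array(P["T"]); return p@T[:3,:3].T+T[:3,3]
def colors(im):
    h=cv2.cvtColor(im,cv2.COLOR_BGR2HSV).astype(int); H,S,V=h[...,0],h[...,1],h[...,2]
    return dict(orange=(H>3)&(H<18)&(S>170)&(V>90), yellow=(H>19)&(H<32)&(S>150)&(V>90), blue=(H>100)&(H<125)&(S>150)&(V>50))
def tostep(s,d): return Rm(s).T@np.array(d)
E
python3 - <<'E'
from h import *
s=read_state(); print(Rm(s).round(3))
for c in ["top","side"]:
    im,d=camera(c); W=cloud(c,d); m=colors(im)
    for k,mm in m.items():
        mm=cv2.erode(mm.astype(np.uint8),np.ones((3,3)))>0; mm&=d>0
        if c=="top": mm[:, :300]=0; mm[300:]=0
        else: mm[:150]=0; mm[280:]=0; mm[:,:230]=0
        p=W[mm]; print(c,k,len(p),np.median(p,0).round(1),p.min(0).round(1),p.max(0).round(1))
        if k=="blue" :
            q=p; 
            for _ in range(5):
                A=np.c_[q[:,:2],np.ones(len(q))]; co=np.linalg.lstsq(A,q[:,2],rcond=None)[0]; r=q[:,2]-A@co; q=q[abs(r)<max(3,2*r.std())] if True else q
            print("plane",co, r.std(), "slope dir",np.arctan2(-co[1],-co[0]),"angle",np.arctan(np.hypot(*co[:2])))
        if k=="orange":
            ctr,sz,a=cv2.minAreaRect(p[:,:2].astype(np.float32)); print(ctr,sz,a)
            uv=np.argwhere(mm); print("px", uv.min(0),uv.max(0))
E
```

```text
[[-0.     0.897  0.443]
 [-0.     0.443 -0.897]
 [-1.    -0.     0.   ]]
top orange 717 [545.2 -90.5 184.3] [ 518.1 -131.4  159.7] [605.8 -48.5 197.8]
(561.9264526367188, -89.8665542602539) (87.70685577392578, 82.85921478271484) 0.4261103868484497
px [218 347] [258 385]
top yellow 194 [ 523.5 -186.4  177.8] [ 511.3 -203.9  169.9] [ 535.8 -167.7  185.5]
top blue 6473 [622.2 -58.7 137.7] [ 491.1 -212.3   95.2] [724.8  36.9 190.8]
plane [-3.82178489e-01 -1.67480870e-02  3.73935222e+02] 1.5001878116805478 slope dir 0.04379466300533685 angle 0.36536925074417553
side orange 438 [542.8 -97.4 187.4] [ 517.7 -133.4  162.8] [605.1 -60.5 198. ]
(561.3316040039062, -96.41832733154297) (71.78059387207031, 87.39453887939453) 87.19926452636719
px [182 268] [208 324]
side yellow 191 [ 522.9 -187.8  179.1] [ 510.8 -204.2  173.6] [ 535.7 -169.8  185.5]
side blue 2 [ 565.7 -205.5  162.4] [ 565.  -207.8  161.6] [ 566.4 -203.2  163.2]
plane [ 0.14160035 -0.40050019  0.00042358] 2.842170943040401e-14 slope dir 1.9106380080336394 angle 0.4016972619089319
```

Request:
{"method": "play_rows", "body": {"motion": [0,0,0,-0.03,0,0,1,0,0,0,-0.03,0,0,1,0,0,0,0,0.0387,-0.015,1,0,0,0,0,0.0387,-0.015,1,0,0,0,0,0.0387,-0.015,1,0,0,0,0,0.0387,-0.015,1,0,0,0,0,0.0387,-0.015,1,0,0,0,0,0.0387,-0.015,1,0,0,0,0,0.0387,-0.015,1,0,0,0,0,0.0387,-0.015,1,0,0,0,0,0.0387,-0.015,1,0,0,0,0,0,0,1], "newtons": 20}}

```text
clock: 2.1
eef_pos: [504.7, -207.3, 268.2]
eef_rot: [1.278, 1.569, 0.162]
wrist_force: [-0.7, 0.7, -0.2]
finger_gap: 2.3
```

Request:
{"method": "play_rows", "body": {"motion": [0,0,0,0,0.0228,-0.01,1,0,0,0,0.025,0,0,1,0,0,0,0.025,0,0,1,0,0,0,0.02,0,0,1,0,0,0,0,0,0,1]}}

```text
clock: 2.6
eef_pos: [521.2, -188.2, 196.6]
eef_rot: [0.775, 1.568, -0.34]
wrist_force: [-0.4, -0.3, 0.4]
finger_gap: 0.3
```

Request:
{"method": "play_rows", "body": {"motion": [0,0,0,0.008,0,0,1,0,0,0,0.008,0,0,1,0,0,0,0.008,-0.002,-0.001,1,0,0,0,0.008,-0.002,-0.001,1,0,0,0,0.008,-0.002,-0.001,1,0,0,0,0.008,-0.002,-0.001,1,0,0,0,0.008,-0.0015,-0.0008,1]}}

```text
clock: 3.3
eef_pos: [510.7, -190.0, 140.5]
eef_rot: [0.678, 1.562, -0.437]
wrist_force: [-0.3, -0.5, 1.3]
finger_gap: 0.4
```

Run:
```python
from h import *
s=read_state(); print(s["eef_pos"],s["wrist_force"],Rm(s).round(3).tolist())
im,d=camera("side"); cv2.imwrite("pics/s1.png",im)
```

```text
[ 510.72231114 -190.02462664  140.5419602 ] [-0.28560197 -0.47637015  1.33419712] [[0.008, 0.898, 0.44], [-0.004, 0.44, -0.898], [-1.0, 0.005, 0.007]]
```

View pics/s1.png

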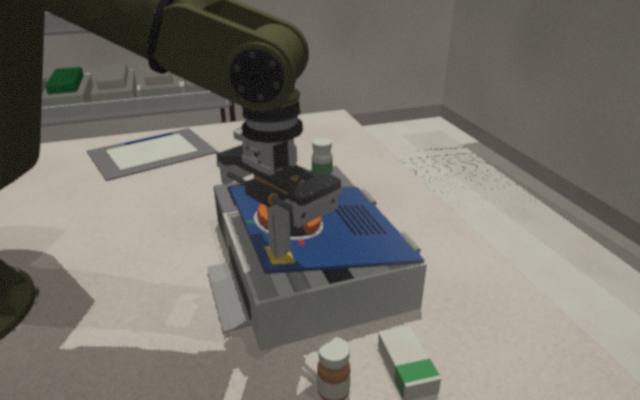

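The side view shows the closed fingertips on the yellow pad (about 280,255). The panel is following them down and the surroundings are clear.

Request:
{"method": "play_rows", "body": {"motion": [0,0,0,0.008,-0.001,-0.0005,1,0,0,0,0.008,-0.001,-0.0005,1,0,0,0,0.008,-0.001,0,1,0,0,0,0.008,-0.0005,0,1,0,0,0,0.006,0,0,1,0,0,0,0.004,0,0,1]}}

```text
clock: 3.95
eef_pos: [506.9, -190.6, 97.4]
eef_rot: [0.697, 1.563, -0.418]
wrist_force: [-34.7, 15.9, 88.1]
finger_gap: 0.0
```

Request:
{"method": "play_rows", "body": {"motion": [0,0,0,-0.004,0,0,1,0,0,0,-0.01,0,0,1,0,0,0,-0.03,0,0,1,0,0,0,-0.04,0,0,1,0,0,0,-0.04,0,0,1,0,0,0,0,0,0,1]}}

```text
clock: 4.55
eef_pos: [506.1, -190.2, 226.6]
eef_rot: [0.694, 1.562, -0.421]
wrist_force: [1.2, 0.1, 0.2]
finger_gap: 0.6
```

Run:
```python
from h import *
s=read_state(); print(s["eef_pos"],s["wrist_force"],s["joints"].round(3),Rm(s).round(3).tolist())
for c in ["top","side"]:
    im,d=camera(c); cv2.imwrite(f"pics/{c}2.png",im); W=cloud(c,d); m=colors(im)
    T=np.array(camera_params(c)["T"])
    for n in ["panel_hinge","push_pad","slot"]:
        for r in place_of(c,n)[:1]: print(c,n,round(r["conf"],2),(T@np.append(r["at"],1))[:3].round(1))
    for k,mm in m.items():
        mm=cv2.erode(mm.astype(np.uint8),np.ones((3,3)))>0; mm&=d>0
        if c=="top": mm[:, :300]=0; mm[300:]=0
        else: mm[:150]=0; mm[280:]=0; mm[:,:230]=0
        p=W[mm]
        if len(p): print(c,k,len(p),np.median(p,0).round(1),p.min(0).round(1),p.max(0).round(1))
```

```text
[ 506.08765931 -190.16315324  226.61852023] [1.15285527 0.08698895 0.2276618 ] [-0.427  0.258  1.525  0.     1.35   0.688] [[0.008, 0.898, 0.44], [-0.003, 0.44, -0.898], [-1.0, 0.005, 0.007]]
top panel_hinge 0.76 [728.2 -83.9  89. ]
top push_pad 0.98 [ 506.9 -184.    95.9]
top slot 0.68 [547.8 -96.1 115.2]
top orange 514 [561.8 -91.5 114.1] [ 499.5 -128.6  108. ] [585.4 -53.4 121.1]
top yellow 30 [ 513.5 -182.1   97.6] [ 503.6 -199.8   93.1] [ 516.  -171.3  101.4]
top blue 6177 [615.6 -53.5  97.4] [ 472.6 -211.8   88.6] [723.1  36.9 105.1]
side panel_hinge 0.7 [728.2 -78.8  86.3]
side push_pad 0.85 [ 505.7 -189.3   99.2]
side slot 0.9 [541.5 -89.  116.4]
side orange 697 [523.5 -97.5 115.2] [ 495.7 -135.   113.1] [589.2 -54.6 117.3]
side yellow 172 [ 506.3 -181.2   99. ] [ 491.  -195.7   97.1] [ 519.  -168.9  101.2]
side blue 15 [ 592.7 -196.7   98.4] [ 569.2 -208.4   96.7] [ 611.4 -172.2   99.3]
```

View pics/side2.png

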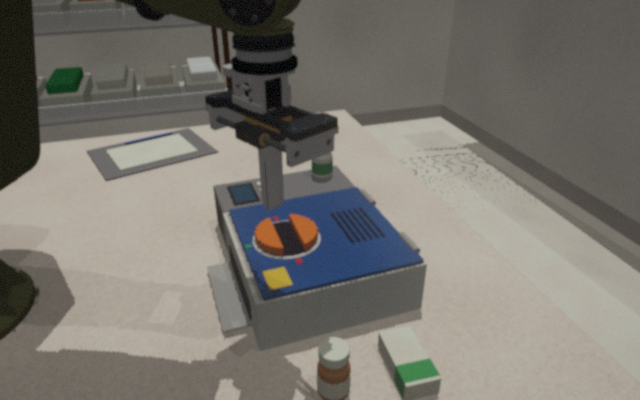

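View pics/top2.png

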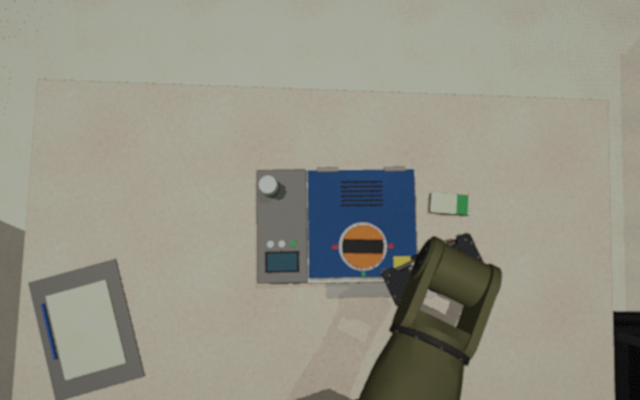

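The panel looks shut: the pad is at about 98 mm, and the top view shows its near edge flush at row 280. The slot runs between the red marks (342–384, 246 in the top picture). Next I measure the disc's centre and the slot's direction.

```bash
cat >> h.py <<'E'
def rays(c,uv,z):
    P=camera_params(c);T=np.array(P["T"]); uv=np.asarray(uv,float)
    r=np.c_[(uv[:,0]-P["cx"])/P["fx"],(uv[:,1]-P["cy"])/P["fy"],np.ones(len(uv))]@T[:3,:3].T
    return T[:3,3]+r*((z-T[2,3])/r[:,2])[:,None]
def disc(c,im,z=115):
    m=colors(im)["orange"]
    if c=="top": m[:, :330]=0; m[300:]=0;m[:,400:]=0
    else: m[:200]=0; m[270:]=0; m[:,:240]=0;m[:,330:]=0
    v,u=np.nonzero(m); p=rays(c,np.c_[u,v],z)[:,:2]
    (x,y),r=cv2.minEnclosingCircle(p.astype(np.float32))
    # two halves: k-means, difference of centroids is normal to slot
    _,l,cc=cv2.kmeans(p.astype(np.float32),2,None,(3,50,.01),5,0)
    n=cc[1]-cc[0]; return (x,y),r,cc.mean(0),np.degrees(np.arctan2(n[1],n[0]))%180
E
python3 - <<'E'
from h import *
for c in ["top","side"]:
    im,d=camera(c); print(c,disc(c,im)); W=cloud(c,d); b=colors(im)["blue"]
    b=cv2.erode(b.astype(np.uint8),np.ones((3,3)))>0
    if c=="top":
        b[:,:308]=0;b[:,416:]=0;b[300:]=0;p=W[b&(d>0)]; p=p[abs(p[:,2]-97)<12]
        print("plane",np.linalg.lstsq(np.c_[p[:,:2]-[600,-90],np.ones(len(p))],p[:,2],rcond=None)[0])
        v,u=np.nonzero(b); q=rays(c,np.c_[u,v],98)[:,:2].astype(np.float32); print("panel",cv2.minAreaRect(q))
    cv2.imwrite(f"pics/{c}3z.png",cv2.resize(im[150:300,240:440] if c=="top" else im[180:300,200:360],None,fx=4,fy=4))
E
```

```text
top ((542.9392700195312, -90.67401123046875), 46.81243133544922, array([542.8561 , -91.21355], dtype=float32), np.float32(0.32193622))
plane [ 1.70874294e-03 -1.68771383e-04  9.73996086e+01]
panel ((598.5321655273438, -88.41950988769531), (241.65927124023438, 242.89305114746094), 2.6314852237701416)
side ((542.5042114257812, -96.24864959716797), 51.50103759765625, array([542.28906, -97.15747], dtype=float32), np.float32(1.3148499))
```

View pics/top3z.png

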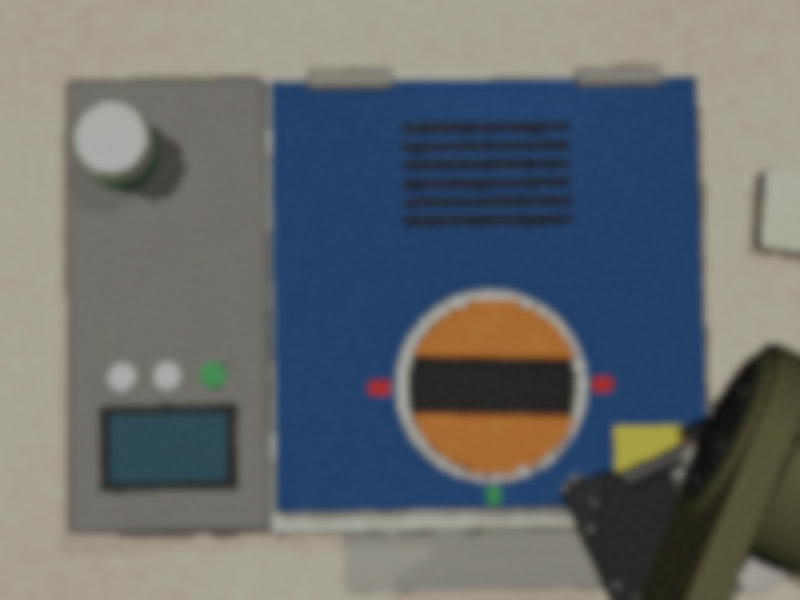

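View pics/side3z.png

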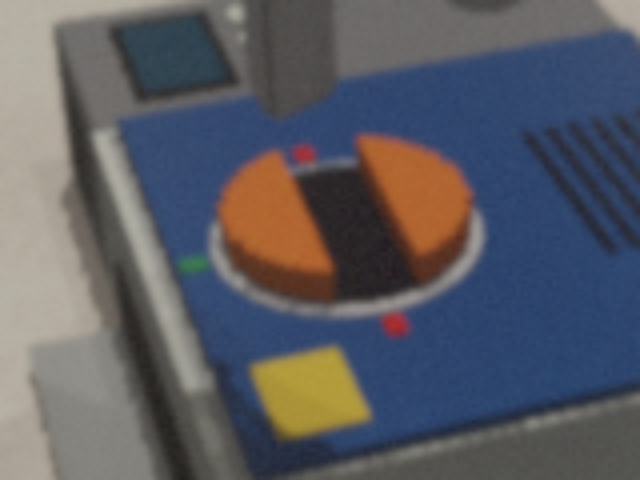

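Request:
{"method": "play_rows", "body": {"motion": [0,0,0,0,0.0256,-0.0242,0,0,0,0,0,0.0256,-0.0242,0,0,0,0,0,0.0256,-0.0242,0,-0.145,0,0,0,0,0,0,-0.145,0,0,0,0,0,0,-0.145,0,0,0,0,0,0,-0.145,0,0,0,0,0,0,-0.145,0,0,0,0,0,0,-0.145,0,0,0,0,0,0,-0.145,0,0,0,0,0,0,-0.145,0,0,0,0,0,0,-0.145,0,0,0,0,0,0,-0.145,0,0,0,0,0,0,-0.145,0,0,0,0,0,0,-0.145,0,0,0,0,0,0,-0.145,0,0,0,0,0,0,-0.145,0,0,0,0,0,0,-0.145,0,0,0,0,0,0,0,0,0,0,0,0,0]}}

```text
clock: 6.95
eef_pos: [542.1, -85.9, 215.6]
eef_rot: [1.751, 1.563, 2.88]
wrist_force: [0.9, 0.1, 0.7]
finger_gap: 47.0
```

```bash
cat > st.py <<'E'
from h import *
s=read_state(); R=Rm(s); print(s["clock"],s["eef_pos"].round(1),s["wrist_force"].round(1),s["moment"].round(2),s["joints"].round(3),"gap",s["finger_gap"],"zang",np.degrees(np.arctan2(R[1,2],R[0,2])),"xaxis",R[:,0].round(3))
d=np.array([543,-91])-s["eef_pos"][:2]; print("to slot, tool",tostep(s,[*d,0]).round(1), "upright rotvec",np.cross([1,0,0],R.T@np.array([0,0,-1])).round(4))
E
python3 st.py
```

```text
6.95 [542.1 -85.9 215.6] [0.9 0.1 0.7] [ 0.06 -0.21 -0.  ] [-0.224  0.294  1.505  0.     1.351 -1.353] gap 46.96632056659866 zang 64.68987986822778 xaxis [-0.007  0.002 -1.   ]
to slot, tool [-0.  -3.  -4.2] upright rotvec [ 0.     -0.0014 -0.0075]
```

Request:
{"method": "play_rows", "body": {"motion": [-0.145,0,0,0,0,0,0,-0.145,0,0,0,0,0,0,-0.145,0,0,0,0,0,0,-0.03,0,0,0,0,0,0,0,0,-0.007,0.02,0,0,0,0,0,0,0.02,0,0,0]}}

```text
clock: 7.55
eef_pos: [542.9, -86.0, 176.1]
eef_rot: [-1.192, 1.567, 0.392]
wrist_force: [0.2, -0.9, -0.7]
finger_gap: 47.1
```

```bash
python3 st.py
python3 - <<'E'
from h import *
for c in ["side","wrist"]:
    im,d=camera(c); cv2.imwrite(f"pics/{c}4.png",im)
E
```

```text
7.55 [542.9 -86.  176.1] [ 0.2 -0.9 -0.7] [ 0.05 -0.18  0.01] [-0.225  0.323  1.561  0.002  1.255 -1.809] gap 47.08437283884992 zang 90.74934501355453 xaxis [ 0.003  0.001 -1.   ]
to slot, tool [-0.  -0.1 -5. ] upright rotvec [-0.      0.0013  0.0033]
```

View pics/side4.png

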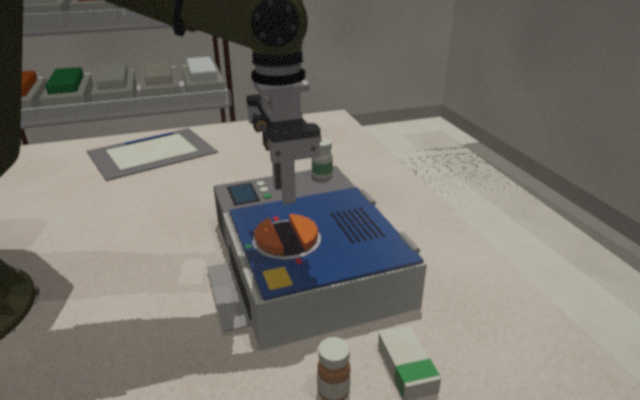

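View pics/wrist4.png

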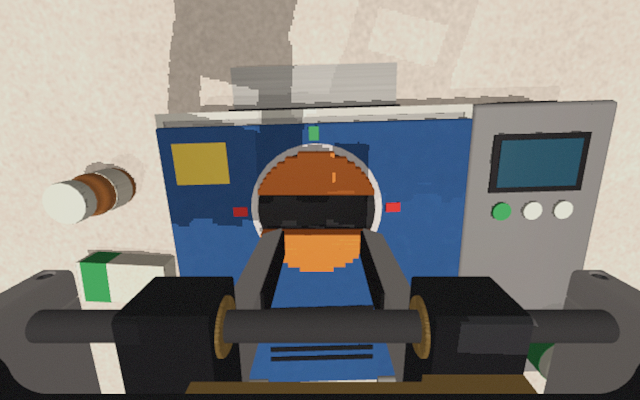

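The wrist view shows both fingers straddling the slot's middle (slot at row ~210, columns 258–372), with their line along the slot.

Request:
{"method": "play_rows", "body": {"motion": [0,0,0,0.015,0,-0.005,0,0,0,0,0.02,0,0,0,0,0,0,0.015,0,0,0,0,0,0,0,0,0,0]}}

```text
clock: 8.05
eef_pos: [543.2, -91.1, 126.3]
eef_rot: [-0.721, 1.569, 0.852]
wrist_force: [-0.2, 0.0, 0.2]
finger_gap: 47.1
```

```bash
python3 st.py
python3 - <<'E'
from h import *
for c in ["side","wrist"]:
    im,d=camera(c); cv2.imwrite(f"pics/{c}5.png",im if c=="wrist" else cv2.resize(im[120:320,180:380],None,fx=3,fy=3))
E
```

```text
8.05 [543.2 -91.1 126.3] [-0.2  0.   0.2] [ 0.16 -0.1  -0.02] [-0.234  0.378  1.609  0.002  1.153 -1.807] gap 47.14676831812061 zang 90.11380303689238 xaxis [ 0.001  0.002 -1.   ]
to slot, tool [-0.   0.2  0.1] upright rotvec [-0.      0.0017  0.0015]
```

View pics/side5.png

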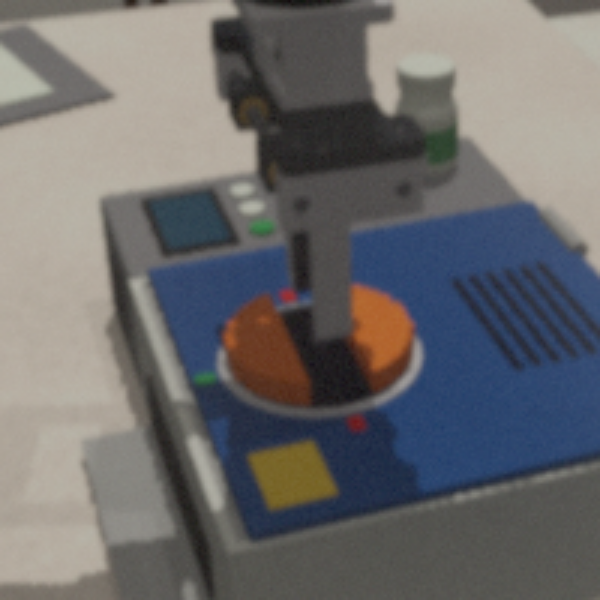

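View pics/wrist5.png

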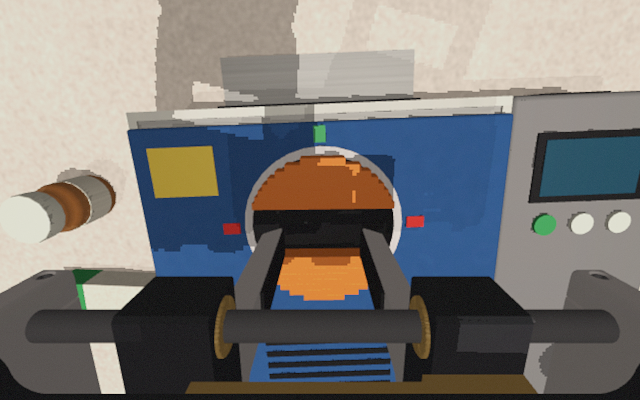

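Both fingertips are above the slot and line up with it.

Request:
{"method": "play_rows", "body": {"motion": [0,0,0,0.006,0,0,0,0,0,0,0.006,0,0,0,0,0,0,0.005,0,0,0,0,0,0,0.002,0,0,0]}}

```text
clock: 8.55
eef_pos: [545.5, -91.5, 110.9]
eef_rot: [-1.571, 1.562, 0.001]
wrist_force: [0.4, 0.0, -1.2]
finger_gap: 47.0
```

```bash
python3 st.py
```

```text
8.55 [545.5 -91.5 110.9] [ 0.4  0.  -1.2] [ 0.08 -0.11  0.  ] [-0.233  0.397  1.622  0.002  1.114 -1.807] gap 47.03519957387832 zang 90.07684212510766 xaxis [ 0.009  0.    -1.   ]
to slot, tool [-0.   2.5  0.5] upright rotvec [ 0.     -0.      0.0086]
```

Request:
{"method": "play_rows", "body": {"motion": [0,0,0.0086,0.003,0.0025,0.0005,0,0,0,0,0.002,0,0,0,0,0,0,0,0,0,0]}}

```text
clock: 8.85
eef_pos: [542.6, -90.9, 105.2]
eef_rot: [1.471, 1.569, 3.043]
wrist_force: [0.0, -0.1, -0.1]
finger_gap: 46.7
```

```bash
python3 st.py
```

```text
8.85 [542.6 -90.9 105.2] [ 0.  -0.1 -0.1] [ 0.06 -0.17  0.02] [-0.232  0.404  1.628 -0.     1.112 -1.804] gap 46.717285915405405 zang 90.06859512279993 xaxis [-0.001  0.    -1.   ]
to slot, tool [-0.  -0.4 -0.1] upright rotvec [ 0.      0.0001 -0.0014]
```

Request:
{"method": "play_rows", "body": {"motion": [0.1,0,0,0,0,0,0,0.1,0,0,0,0,0,0,0.1,0,0,0,0,0,0,0.1,0,0,0,0,0,0,0.1,0,0,0,0,0,0]}}

```text
clock: 9.35
eef_pos: [542.4, -90.7, 105.3]
eef_rot: [1.901, 1.569, 2.956]
wrist_force: [0.3, 0.1, -0.6]
finger_gap: 46.9
```

```bash
python3 st.py
```

```text
9.35 [542.4 -90.7 105.3] [ 0.3  0.1 -0.6] [ 0.03 -0.08  0.2 ] [-0.232  0.403  1.628 -0.     1.113 -1.288] gap 46.904737454761744 zang 60.471953182312824 xaxis [-0.002  0.    -1.   ]
to slot, tool [-0.  -0.6  0. ] upright rotvec [ 0.     -0.0007 -0.002 ]
```

Request:
{"method": "play_rows", "body": {"motion": [0.1,0,0,0,0,0,0,0.1,0,0,0,0,0,0,0.1,0,0,0,0,0,0,0.1,0,0,0,0,0,0,0.1,0,0,0,0,0,0,0.1,0,0,0,0,0,0,0.1,0,0,0,0,0,0,0.1,0,0,0,0,0,0,0.1,0,0,0,0,0,0,0.1,0,0,0,0,0,0]}}

```text
clock: 10.35
eef_pos: [542.3, -90.6, 105.4]
eef_rot: [-3.134, 1.568, -3.12]
wrist_force: [-0.3, 0.0, -1.4]
finger_gap: 47.1
```

```bash
python3 st.py
python3 - <<'E'
from h import *
for c in ["side","wrist"]:
    im,d=camera(c); cv2.imwrite(f"pics/{c}6.png",im if c=="wrist" else cv2.resize(im[120:320,180:380],None,fx=3,fy=3))
E
```

```text
10.35 [542.3 -90.6 105.4] [-0.3  0.  -1.4] [-0.03 -0.14  0.12] [-2.320e-01  4.030e-01  1.627e+00 -1.000e-03  1.113e+00 -2.460e-01] gap 47.09502157945112 zang 0.8312707319200169 xaxis [-0.003 -0.    -1.   ]
to slot, tool [-0.  -0.4  0.6] upright rotvec [ 0.     -0.0026  0.    ]
```

View pics/side6.png

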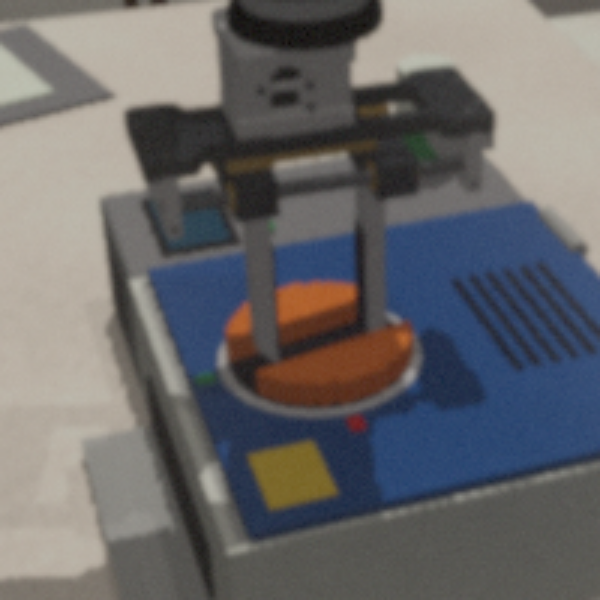

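The slot has turned about 75° and lags the fingers by the clearance in the slot. From here I take smaller steps up to the stop.

Request:
{"method": "play_rows", "body": {"motion": [0.05,0,0,0,0,0,0,0.05,0,0,0,0,0,0,0.05,0,0,0,0,0,0,0.05,0,0,0,0,0,0]}}

```text
clock: 10.85
eef_pos: [542.3, -90.6, 105.4]
eef_rot: [-2.91, 1.568, -3.084]
wrist_force: [1.0, -0.8, -0.7]
finger_gap: 47.1
```

```bash
python3 st.py
```

```text
10.85 [542.3 -90.6 105.4] [ 1.  -0.8 -0.7] [ 0.01 -0.08  0.12] [-2.320e-01  4.030e-01  1.627e+00 -1.000e-03  1.113e+00 -5.700e-02] gap 47.13701279156885 zang -10.013711064478002 xaxis [-0.003 -0.    -1.   ]
to slot, tool [-0.  -0.3  0.7] upright rotvec [ 0.     -0.0026  0.0006]
```

Request:
{"method": "play_rows", "body": {"motion": [0.04,0,0,0,0,0,0,0.04,0,0,0,0,0,0]}}

```text
clock: 11.05
eef_pos: [542.3, -90.5, 105.4]
eef_rot: [-2.619, 1.568, -2.868]
wrist_force: [0.0, 0.3, -1.3]
finger_gap: 47.5
```

```bash
python3 st.py
```

```text
11.05 [542.3 -90.5 105.4] [ 0.   0.3 -1.3] [ 0.06 -0.12  2.3 ] [-0.231  0.403  1.627 -0.002  1.113  0.018] gap 47.49358827892561 zang -14.248659631664285 xaxis [-0.003 -0.001 -1.   ]
to slot, tool [-0.  -0.3  0.8] upright rotvec [ 0.     -0.0025  0.0014]
```

The moment jumped from 0.12 to 2.3 N m, which is the hard stop. I'll turn back within the clearance, then lift straight out.

Request:
{"method": "play_rows", "body": {"motion": [-0.06,0,0,0,0,0,0,-0.1,0,0,0,0,0,0,-0.1,0,0,0,0,0,0,0,0,0,-0.01,0,0,0,0,0,0,-0.015,0,0,0,0,0,0,-0.04,0,0,0,0,0,0,-0.045,0,0,0,0,0,0,-0.045,0,0,0,0,0,0,-0.04,0,0,0,0,0,0,0,-0.04,0,0,0,0,0,0,-0.04,0,0,0,0,0,0,-0.04,0,0,0,0,0,0,-0.04,0,0,0,0,0,0,0,0,0]}}

```text
clock: 12.45
eef_pos: [546.0, -254.6, 319.7]
eef_rot: [-0.812, 1.564, -0.785]
wrist_force: [0.6, 0.2, -0.6]
finger_gap: 47.2
```

```bash
python3 st.py
python3 - <<'E'
from h import *
for c in ["top","side"]:
    im,d=camera(c); print(c,disc(c,im)); cv2.imwrite(f"pics/{c}7.png",im)
    T=np.array(camera_params(c)["T"])
    for n in ["push_pad","slot","white_bottle","amber_bottle","carton"]:
        for r in place_of(c,n)[:1]: print(c,n,round(r["conf"],2),(T@np.append(r["at"],1))[:3].round(1))
    W=cloud(c,d); m=colors(im)["yellow"]&(d>0)
    p=W[m]; p=p[(abs(p[:,0]-507)<25)&(abs(p[:,1]+185)<30)]; print("pad",len(p),np.median(p,0) if len(p) else None)
E
```

```text
12.45 [ 546.  -254.6  319.7] [ 0.6  0.2 -0.6] [-0.05 -0.08 -0.01] [-0.496  0.364  1.176 -0.002  1.595 -0.524] gap 47.161894454735645 zang 1.5579768491383406 xaxis [ 0.005 -0.005 -1.   ]
to slot, tool [ -0.8 163.6   1.4] upright rotvec [-0.      0.0046  0.0048]
top ((542.377197265625, -91.08724212646484), 47.60630416870117, array([542.6584 , -90.64127], dtype=float32), np.float32(92.52286))
top push_pad 0.7 [ 506.4 -186.1   96.1]
top slot 0.95 [547.1 -96.4 115.5]
top white_bottle 0.75 [673.4 127.7  89.8]
top amber_bottle 0.76 [ 550.7 -320.9    1.4]
top carton 0.78 [ 656.3 -322.4   -2. ]
pad 201 [ 504.59854335 -187.6838467    97.99232767]
side ((541.0745239257812, -94.66922760009766), 50.99081039428711, array([541.9558 , -93.45951], dtype=float32), np.float32(92.25334))
side push_pad 0.95 [ 508.7 -186.5   97.1]
side slot 0.64 [540.8 -91.3 116.7]
side white_bottle 0.75 [675.7 132.2  88.9]
side amber_bottle 0.77 [ 5.442e+02 -3.222e+02 -1.000e-01]
side carton 0.77 [ 663.9 -311.4    1.1]
pad 372 [ 504.93053188 -187.60185201   98.96659332]
```

View pics/top7.png

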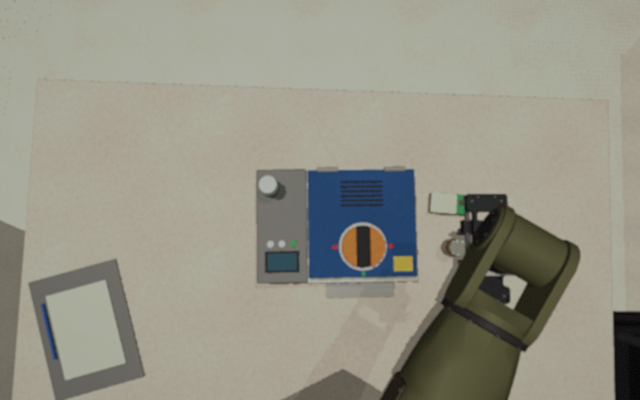

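View pics/side7.png

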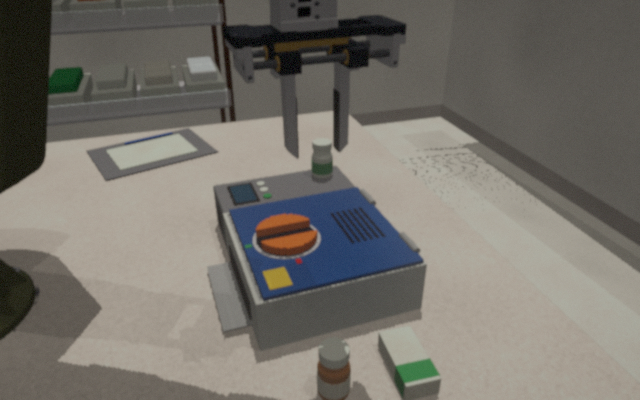

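The top view shows the slot pointing at the green mark (363,245 to 363,273). The disc has turned about 91° and the pad is at 98 mm. The bottles and carton are where they were, and the robot is clear.

```bash
python3 -c "
from cell import *
print(sign_off())"
```

```text
the job is handed in; nothing more can be done
None
```

The panel is shut and the fastener is turned clockwise to its stop. I handed the job in at about 13 s of the 45 s allowed.

- **Panel:** I pushed it down on the yellow patch with the closed fingertips until it hit the stop. The patch now measures 98–99 mm above the bench (98 when shut). The last step pressed harder than needed: the wrist force read 88 N at the end of that move, under the 120 N limit. I didn't record any peak between readings.
- **Fastener:** I used both fingertips, spread along the slot, rather than one. I turned until the moment jumped from 0.12 to 2.3 N m at the stop, then backed off within the slot's clearance and lifted out. The two cameras put the slot's turn at about 91–92°, and it points at the green mark.
- **Bottles and carton:** None was touched. Their positions match the first measurements within the networks' usual scatter, about 4 mm, and the pictures agree.
- **At hand-in:** The arm was clear of everything, with the fingertips at about 320 mm height and the wrist force near zero.

No check failed. The two cameras disagreed by a few mm on the disc's centre. I went with the top view, because the side view also picks up the disc's edge wall.

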